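Load two capsule plates into a spring-loaded magazine

TASK

Load both small metal capsule plates into the spring-loaded magazine, one at a time: lay a plate level in the flared mouth and push it straight down past the two sprung retaining lips until it clicks in underneath, then do the same with the other on top of it. Press by feel: the magazine must never take more than 20 N. Leave the bottle, jar and wooden box where they are.

Things in the scene. Friction and masses are not known exactly. Their poses are not given: they have to be found in the camera images.
- magazine: Spring-loaded plate magazine, fixed to the bench: a foot 120 x 90 x 10 mm with two uprights that clamp an open-topped steel cassette. Origin: centre of the foot's underside, on the well's centre line; x along the well's long side, z up. The cassette is clamped 0 to 18 mm higher than its lowest setting; this is NOT measured, and the three points below stay at the lowest setting.
- plate_a: One of two identical aluminium capsule plates, loaded in either order: a flat block 60 x 36 x 18 mm (x, y, z), 70 to 130 g, six flush dark dimples on top, lying loose and level on the bench. Origin at the centre of its underside, z up. It works either way round. Grip it across the 36 mm width at mid length.
- plate_b: One of two identical aluminium capsule plates, loaded in either order: a flat block 60 x 36 x 18 mm (x, y, z), 70 to 130 g, six flush dark dimples on top, lying loose and level on the bench. Origin at the centre of its underside, z up. It works either way round. Grip it across the 36 mm width at mid length.
- amber_bottle: Small amber glass bottle with a black cap, 56 mm across, 90 mm tall, loose bystander. Origin at the centre of its underside, z up.
- white_jar: White plastic jar with a red screw lid, 90 mm across, 85 mm tall, loose bystander. Origin at the centre of its underside, z up.
- wooden_box: Closed pale wooden box, 190 x 80 x 55 mm (x, y, z), loose bystander. Origin at the centre of its underside, z up.
- well_mouth (a point): On the well's centre line at the mouth's rim, 87 mm up (cassette lowest). Well inside: 63 x 39 mm (x, y), four L-shaped corner posts 3 mm thick, top 8 mm flared out by 4 mm a side. Both y sides are open between the posts, 36 mm wide over the full height: fingers holding a plate across its width come down and open there. Plate length goes along x.
- lip_line (a point): Centre of the well at the lips' underside, 65 mm up (cassette lowest). At each x end a sprung lip 20 mm wide juts 4 mm in (55 mm apart), top sloped 60 deg, flat below. A plate laid in rests level on the slopes, underside 6 mm above this; pushed 24 mm down it clicks under. The lips add about 7 N at most to the follower's force. Closed fingertips fit down between them.
- follower_top (a point): Centre of the sprung follower's top at rest, empty, 63 mm up (cassette lowest). It pushes plates up against the lips with 2 N empty to 6 N full, is damped (1 N more per 9 mm/s of pressing speed) and meets a stiff pad 35.5 mm below its rest: past its click the first plate has 19.5 mm of travel left, the second (on top of the first) only 1.5 mm; on the pad the force climbs about 7 N per mm.
Mind the look-alikes: they are no part of the job. What is shaped like the magazine but blue is not meant.

How it is judged:
By the outcome, as a careful person would: the job done as asked, in the order asked, and still so for the second after the job is handed in, with the robot touching nothing.
It also fails if it takes over 72 s, if anything falls off the work surface, if the arm or the gripper's body presses on something with over 40 N, if the wrist force passes 120 N, or if a joint passes its speed limit or range.

ROBOT

A 7-joint arm with a two-finger parallel gripper is mounted at the origin on the work surface. World frame = base frame: x ahead of the robot, y to its left, z up, the work surface at z = 0. Lengths are in mm, angles in rad, forces in N, time in s.
With the tool pointing down it reaches from about 400 to 875 mm from the base axis. Payload 4.4 kg.
Tool frame: the origin (TCP) lies on the centre line of the jaws, within the pads' length; the fingertips stand 25 mm ahead of it and the grasp point (between the pads) lies 6 mm ahead of it (ctrl.finger_overhang is the distance from the TCP to the fingertips, in mm); z points along the fingers, y is the line along which they close (so a half turn about z gives the same grasp; the last joint's range is limited). The gripper opens to 85 mm and grips with 20 to 120 N. Pads are 22 mm wide; open, the fingers measure 114 mm over their backs; the gripper's body (76 mm by 85 mm) begins 54 mm behind the grasp point. The pads swing forward as they close: fully open they stand 13 mm farther back than shut.
Start: joints at [-1.274, 0.628, 0.038, 1.517, -0.027, 0.996, -0.02], TCP at [230.658, 607.713, 234.113] pointing down, gripper open.
Joint ranges: [-3.06, 3.06], [-0.37, 2.12], [-1.25, 1.32], [0.18, 2.47], [-1.1, 4.24], [0.23, 1.98], [-2.94, 2.94]. Speed limits (rad/s): [2.57, 2.57, 3.14, 3.14, 3.14, 3.14, 3.14].

INTERFACE

Orientations are given as [roll, pitch, yaw] about the fixed x, y, z axes, in that order (R = Rz(yaw) Ry(pitch) Rx(roll)).
In Python, from cell import ctrl gives the robot as it stands. The module is installed in compiled form; this text tells all that it offers.
- The arm moves only by the tool play_rows, never from a script. Its argument "targets" is a list of rows, each a list of 5 numbers: the closure, from 0 (fully open) to 1 (shut), then the shift along the tool's x, y, z in cm, then the turn about the tool's z in degrees. In form: [[gripper, dx, dy, dz, spin], ...]. A call has 1 to 10 rows; each row is the pose to reach, as a shift and turn from the pose commanded when the call began, along the tool's axes at that moment; what a row does not reach only later rows make up. A row lasts 1/10 s, in which the tool goes at most 50 mm and 8.59 degrees, less where a joint would pass 70% of its speed; a pose out of reach is approached as far as the arm can. A call with a gripper value outside its range is refused whole. The fingers move at their own pace and stop on an object; the grip force is fixed at half the most. Time passes only in rows, so rows that repeat a pose let the fingers close. It gives the time, the measured TCP pose, the force, the opening and the grip force at its end, in the units of the state.
- ctrl.read_state(): the state, without advancing time (a new reading comes with each control period).
- ctrl.get_image(name): name is "side" or "top"; returns (picture, depth): 400x640x3 uint8, red, green, blue; 400x640 float32, mm along the optical axis (not along the pixel's ray), 0 where there is no reading.
- ctrl.calibration(name): a dict with "vfov" (degrees; the focal length in pixels is half the picture's height over the tangent of half this angle, whatever the lens; pixels are square), "cx", "cy" (the principal point, pixels), "extrinsics" (4x4, takes a point from camera to world coordinates). Camera axes: x right, y down, z forward; pixel columns grow to the right and rows downward; lengths in mm; the calibration is good to about 2 mm. A picture is of the moment at which its call begins. calibration takes no time and is no camera call.
- ctrl.finish_job(): hands the job in; it is judged then, once.
Trained networks look in the newest picture that a camera, given by its name, has taken for a name from the list of things; names that differ only in an ending like _2 or _b are one class to them, and where a whole thing is asked for, a point or a joint stands for the part that bears it (a point fixed in the world has none). Each returns a list of dicts, best first, with "confidence" (0 to 1); they miss things now and then, are a little off and sometimes report something else, mostly with a low value. They report only what shows in the picture. A call takes as long as a camera call. They do not tell look-alikes from the thing itself.
- ctrl.search_frame(camera, name): "bbox" ([left, top, right, bottom] in pixels, round what is visible of it).
- ctrl.trace(camera, name): "pixels" (400x640 bool, what is visible of it) and "bbox" ([left, top, right, bottom] in pixels, round what is visible of it).
The state is a dict: "clock": time; "qpos": joint angles; "qd": joint speeds; "tau": joint torques, N m; "eef_pos": TCP position; "tool_rot": TCP orientation; "force": force on the tool from outside, world axes, zero at the start; "torque": the same for the moment, N m; "width": finger opening in mm; "gripper_force": force on a finger pad.
Only numpy, scipy, OpenCV 4.12 (cv2) and the standard library are available. Lean on these libraries where they do the work, as an engineer would, in place of code of your own. Each camera call takes 0.05 s, during which the arm holds its last target. There are 200 camera calls.

## Working session

There is one attempt and no reset: what is moved stays moved. The work goes in short steps, Python scripts to look and compute and a tool call to move; the robot and the scene stay as the last step left them, time stands still between calls to the robot, and variables do not carry over. Pictures are saved under pics/ and viewed, at most 10 in all, crops included, and the job is handed in when it is done.

Besides the shell and the picture viewer there is one more tool, called by a JSON object that holds its "method" and its "body", one argument or row to a line. play_rows: Moves the arm, as the interface text tells. Its arguments: {"type":"object","properties":{"targets":{"type":"array"}},"required":["targets"]}

```bash
mkdir -p pics
cat > h.py <<'E'
import numpy as np, cv2
from cell import ctrl
def cal(n):
    c=ctrl.calibration(n); return 200/np.tan(np.radians(c['vfov']/2)),c['cx'],c['cy'],np.array(c['extrinsics'])
def cloud(n,d):
    f,cx,cy,E=cal(n); v,u=np.mgrid[0:400,0:640]
    P=np.stack([(u-cx)/f*d,(v-cy)/f*d,d],-1)
    return P@E[:3,:3].T+E[:3,3]
def save(n,im): cv2.imwrite('pics/'+n,im[...,::-1])
E
python3 - <<'E'
from h import *
s=ctrl.read_state(); print(s)
for n in('top','side'):
    im,d=ctrl.get_image(n); np.savez(n+'0.npz',im=im,d=d); save(n+'0.png',im); print(n,cal(n))
    P=cloud(n,d)
    for t in('plate_a','magazine'):
        for r in ctrl.trace(n,t):
            m=r['pixels']&(d>0); 
            print(n,t,round(r['confidence'],2),np.round(r['bbox']),np.round(np.median(P[m],0)),np.round(np.percentile(P[m],[2,98],axis=0)))
E
```

```text
{'clock': 0.0, 'qpos': array([-1.27378764,  0.62932664,  0.03845321,  1.51839052, -0.02701265,
        0.99626175, -0.02000039]), 'qd': array([ 0.00070206, -0.00049199,  0.00041373, -0.00155776,  0.00142468,
        0.00124934, -0.00184708]), 'tau': array([-2.03606595e-05, -5.63393354e+01,  1.22644342e+00, -1.93453234e+01,
        1.10759438e-02,  1.03139048e-02, -4.59524557e-06]), 'eef_pos': array([230.442522  , 607.11902888, 233.19469305]), 'tool_rot': array([-3.13972475e+00,  1.99268477e-05,  2.77876709e+00]), 'force': array([ 0.43879626, -0.13577412,  0.15207656]), 'torque': array([-0.01079392,  0.00854091,  0.04950893]), 'gripper_force': 0.0, 'width': 85.37467119221778}
top (np.float64(457.6999367212739), 323.7711855062237, 208.95105735862919, array([[-1.43267899e-02, -9.84577731e-01,  1.74360073e-01,
         3.39446827e+02],
       [-9.99715334e-01,  1.74319474e-02,  1.62904015e-02,
         1.89501008e+01],
       [-1.90786021e-02, -1.74077049e-01, -9.84547199e-01,
         1.38082586e+03],
       [ 0.00000000e+00,  0.00000000e+00,  0.00000000e+00,
         1.00000000e+00]]))
[... 505 characters left out ...]
-01,  5.23175654e-01,
         6.48191325e+01],
       [-6.29043912e-01, -4.08962156e-01,  6.61100379e-01,
        -6.10863128e+02],
       [-1.72181682e-02, -8.42893831e-01, -5.37804355e-01,
         6.20509844e+02],
       [ 0.00000000e+00,  0.00000000e+00,  0.00000000e+00,
         1.00000000e+00]]))
side plate_a 0.96 [409. 296. 446. 325.] [ 563. -309.   17.] [[ 536. -333.    1.]
 [ 594. -281.   19.]]
side plate_a 0.61 [363. 251. 391. 271.] [ 590. -147.   17.] [[ 564. -161.    0.]
 [ 624. -122.   19.]]
side magazine 0.75 [274. 180. 328. 230.] [568. 103.  30.] [[517.  72.   1.]
 [626. 159.  95.]]
side magazine 0.68 [218. 210. 281. 269.] [392.  71.  23.] [[340.  39.   3.]
 [455. 117.  84.]]
```

View pics/top0.png

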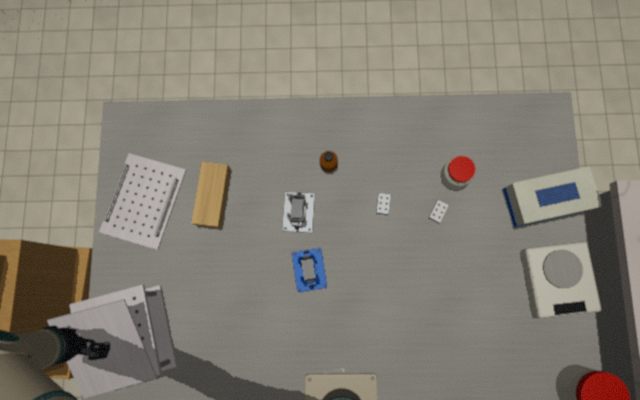

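View pics/side0.png

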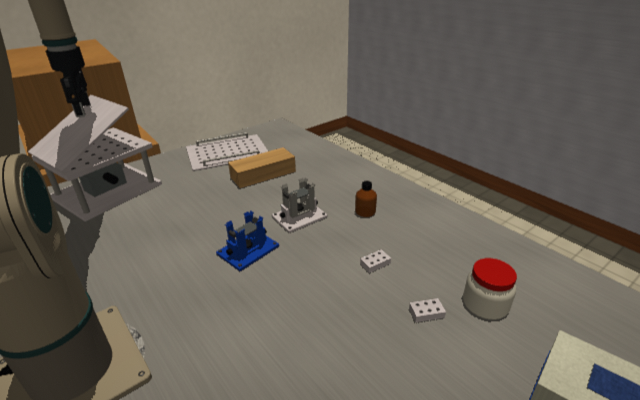

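Grey magazine is at top (298,212) and side (300,205). The blue look-alike is at top (309,270) and side (247,240), so it is not meant. The plates are at top (384,204) and (439,211), side (376,261) and (427,309), each with six dimples. I'll confirm with one rectified enlargement and fit poses.

```bash
cat >> h.py <<'E'
def ortho(n,im,c,z,half=80,s=2):
    f,cx,cy,E=cal(n); W=np.linalg.inv(E)
    g=np.arange(-half*s,half*s)/s
    Y,X=np.meshgrid(c[1]-g,c[0]+g)   # rows: x up->row grows with x ; cols: -y
    X=X[::-1]
    P=np.stack([X,Y,np.full_like(X,z)],-1)@W[:3,:3].T+W[:3,3]
    m=np.stack([f*P[...,0]/P[...,2]+cx,f*P[...,1]/P[...,2]+cy],-1).astype(np.float32)
    return cv2.remap(im,m,None,cv2.INTER_CUBIC)
def px2w(p,c,half=80,s=2): return c[0]+half-(p[1]+1)/s, c[1]+half-p[0]/s
E
python3 - <<'E'
from h import *
C={'mag':((573,116),10,80),'pl1':((596,-138),18,50),'pl2':((569,-303),18,50)}
rows=[]
for n in('top','side'):
    D=np.load(n+'0.npz'); im=D['im']; P=cloud(n,D['d']); t=[]
    for k,(c,z,h) in C.items():
        o=ortho(n,im,c,z,h,2 if h==80 else 3)
        t.append(cv2.resize(o,(260,260)))
        s=2 if h==80 else 3
        g=o.min(2).astype(np.uint8)
        th,b=cv2.threshold(g,0,255,cv2.THRESH_OTSU)
        if k!='mag': b=cv2.morphologyEx(b,cv2.MORPH_CLOSE,np.ones((25,25)))
        cs,_=cv2.findContours(b,0,2); q=max(cs,key=cv2.contourArea)
        r=cv2.minAreaRect(q); print(n,k,th,np.round(px2w(r[0],c,h,s),1),np.round(np.array(r[1])/s,1),round(r[2],1),np.round([px2w(p,c,h,s) for p in cv2.boxPoints(r)]).tolist())
    rows.append(np.hstack(t))
    near=(abs(P[...,0]-573)<75)&(abs(P[...,1]-116)<65)&(P[...,2]>35)
    print(n,'mag high pts',np.sort(P[near][:,2].round())[::-1][::6])
    for k in('pl1','pl2'):
        c=C[k][0]; near=(abs(P[...,0]-c[0])<12)&(abs(P[...,1]-c[1])<10); print(k,'z',np.median(P[near][:,2]))
save('ortho0.png',np.vstack(rows))
E
```

```text
top mag 146.0 [574.3  93.7] [ 40.4 122. ] 5.0 [[515.0, 119.0], [637.0, 109.0], [633.0, 68.0], [512.0, 79.0]]
top pl1 149.0 [ 596.5 -138.8] [38.4 61.5] 8.0 [[569.0, -115.0], [630.0, -124.0], [624.0, -162.0], [563.0, -153.0]]
top pl2 144.0 [ 569.6 -304.3] [36.8 61. ] 28.7 [[552.0, -274.0], [605.0, -303.0], [588.0, -335.0], [534.0, -306.0]]
top mag high pts [103. 102. 100.  99.  98.  97.  97.  96.  96.  95.  93.  92.  91.  90.
  89.  88.  87.  87.  86.  84.  84.  83.  82.  81.  81.  80.  79.  79.
  78.  78.  78.  77.  77.  77.  77.  77.  77.  77.  76.  76.  76.  76.
  76.  76.  75.  75.  75.  75.  75.  75.  75.  74.  74.  74.  74.  73.
  73.  72.  72.  72.  71.  70.  69.  67.  61.  55.  53.  53.  50.  50.
  49.  47.  45.  43.  40.  38.  36.]
pl1 z 18.351089933533444
pl2 z 18.278110151794863
side mag 92.0 [572.8 116.2] [159.5 159.5] 90.0 [[652.0, 196.0], [652.0, 36.0], [493.0, 36.0], [493.0, 196.0]]
side pl1 134.0 [ 594.2 -141.1] [37.9 60.2] 8.4 [[567.0, -118.0], [627.0, -127.0], [621.0, -164.0], [562.0, -155.0]]
side pl2 132.0 [ 567.5 -306.7] [37.  59.8] 28.9 [[550.0, -276.0], [603.0, -305.0], [585.0, -337.0], [532.0, -308.0]]
side mag high pts [101.  99.  98.  98.  97.  97.  96.  96.  95.  95.  94.  94.  93.  92.
  92.  91.  91.  90.  89.  89.  88.  87.  87.  87.  86.  86.  86.  86.
  85.  85.  85.  84.  83.  83.  83.  82.  82.  81.  81.  80.  79.  79.
  78.  78.  77.  77.  77.  76.  76.  76.  76.  76.  75.  75.  75.  75.
  75.  75.  75.  74.  74.  74.  74.  74.  73.  73.  72.  72.  71.  70.
  69.  68.  67.  66.  65.  64.  63.  63.  62.  60.  59.  57.  57.  56.
  55.  55.  53.  53.  51.  51.  50.  50.  50.  49.  49.  48.  48.  48.
  47.  46.  46.  45.  45.  45.  44.  43.  43.  42.  42.  42.  41.  41.
  40.  40.  39.  39.  39.  38.  38.  38.  37.  37.  36.  36.  36.  35.]
pl1 z 17.490136947409724
pl2 z 17.36067918775177
```

View pics/ortho0.png

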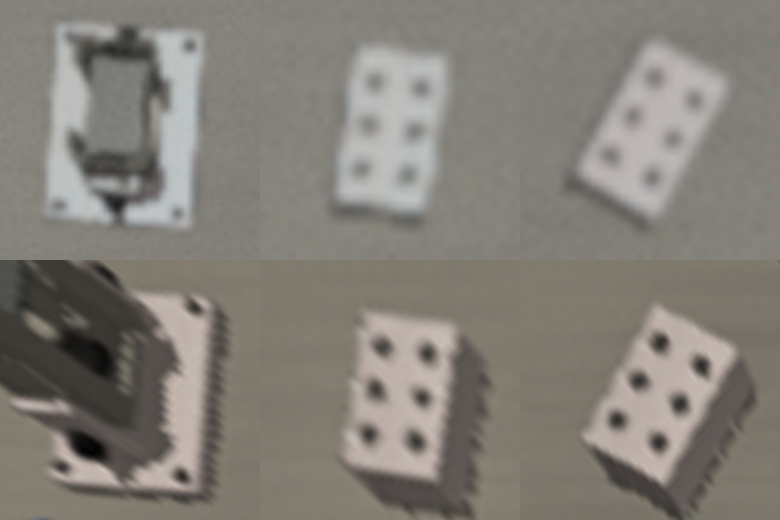

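The crop confirms that the grey/white-footed magazine (left tile) and the two six-dimple plates are the real ones. I'll go above plate 1 at about (595,-140).

```bash
cat >> h.py <<'E'
def go(x,y,z,yawdeg):
    s=ctrl.read_state(); p=s['eef_pos']; w=s['tool_rot'][2]
    d=np.array([x,y,z])-p
    sp=-(yawdeg-np.degrees(w)); sp=(sp+90)%180-90
    print('t',round(s['clock'],2),'pos',p.round(1),'yaw',round(np.degrees(w),1),'rp',s['tool_rot'][:2].round(3),'F',s['force'].round(2),'w',round(s['width'],1))
    print('cm',np.round(np.array([d@[np.cos(w),np.sin(w),0],d@[np.sin(w),-np.cos(w),0],-d[2]])/10,2),'spin',round(sp,1))
E
python3 - <<'E'
from h import *
print(ctrl.finger_overhang)
go(595.3,-140,120,-8.2)
for n in('top','side'):
    D=np.load(n+'0.npz'); P=cloud(n,D['d'])
    c=np.array([575,118]); m=(np.hypot(P[...,0]-c[0],P[...,1]-c[1])<13); print(n,'follower z',np.percentile(P[m][:,2],[10,25,50,75,90]).round(1))
E
```

```text
25.0
t 0.3 pos [230.5 607.5 233.8] yaw 159.2 rp [-3.141 -0.   ] F [ 0.14 -0.96 -0.21] w 85.4
cm [-60.63 -56.95  11.38] spin -12.6
top follower z [70.6 74.1 75.9 77.5 78.6]
side follower z [ 9.4 29.5 39.  74.2 75.6]
```

{"method": "play_rows", "body": {
  "targets": [
    [0, 0, 0, -4, 0],
    [0, 0, 0, -8, 0],
    [0, 0, 0, -8, 0]
  ]
}}

```text
clock: 0.6
eef_pos: [231.9, 610.8, 320.3]
tool_rot: [3.13, -0.0, 2.779]
force: [0.2, 0.4, 0.5]
width: 85.3
gripper_force: 0.0
```

{"method": "play_rows", "body": {
  "targets": [
    [0, -60.6, -57, 4, -12.6],
    [0, -60.6, -57, 4, -12.6],
    [0, -60.6, -57, 4, -12.6],
    [0, -60.6, -57, 4, -12.6],
    [0, -60.6, -57, 4, -12.6],
    [0, -60.6, -57, 4, -12.6],
    [0, -60.6, -57, 4, -12.6],
    [0, -60.6, -57, 4, -12.6],
    [0, -60.6, -57, 4, -12.6],
    [0, -60.6, -57, 4, -12.6]
  ]
}}

```text
clock: 1.6
eef_pos: [449.8, 156.8, 290.1]
tool_rot: [3.141, 0.0, 2.999]
force: [1.6, 0.2, 0.6]
width: 85.3
gripper_force: 0.0
```

```bash
python3 -c "
from h import *
go(595.3,-140,120,-8.2)"
```

```text
t 1.6 pos [449.8 156.8 290.1] yaw 171.8 rp [3.141 0.   ] F [1.6  0.19 0.6 ] w 85.3
cm [-18.62 -27.31  17.01] spin 0.0
```

{"method": "play_rows", "body": {
  "targets": [
    [0, -18.6, -27.3, 8, 0],
    [0, -18.6, -27.3, 8, 0],
    [0, -18.6, -27.3, 8, 0],
    [0, -18.6, -27.3, 8, 0],
    [0, -18.6, -27.3, 8, 0],
    [0, -18.6, -27.3, 12, 0],
    [0, -18.6, -27.3, 17, 0],
    [0, -18.6, -27.3, 17, 0],
    [0, -18.6, -27.3, 17, 0],
    [0, -18.6, -27.3, 17, 0]
  ]
}}

```text
clock: 2.6
eef_pos: [593.8, -137.8, 119.3]
tool_rot: [3.141, -0.002, 2.998]
force: [0.4, 0.2, -0.7]
width: 85.4
gripper_force: 0.0
```

Run:
```python
from h import *
go(595.3,-140,30,-8.2)
ims=[]
for n in('top','side'):
    im,d=ctrl.get_image(n); o=ortho(n,im,(595,-140),18,60,3); ims.append(o)
save('abv.png',np.hstack(ims))
```

```text
t 2.6 pos [ 593.8 -137.8  119.3] yaw 171.8 rp [ 3.141e+00 -2.000e-03] F [ 0.38  0.17 -0.7 ] w 85.4
cm [-0.18 -0.2   8.93] spin -0.0
```

View pics/abv.png

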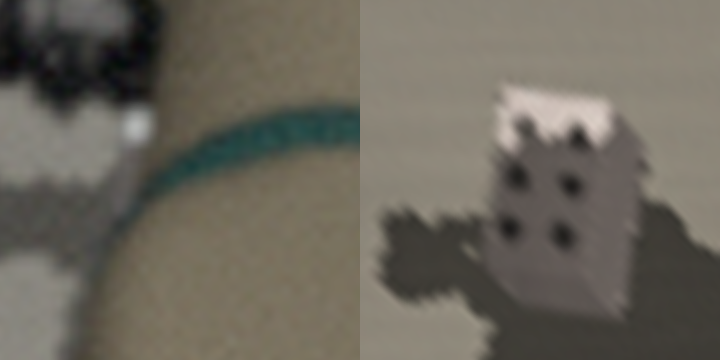

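{"method": "play_rows", "body": {
  "targets": [
    [0, -0.2, -0.2, 3, 0],
    [0, -0.2, -0.2, 6, 0],
    [0, -0.2, -0.2, 8, 0],
    [0, -0.2, -0.2, 9.1, 0],
    [0, -0.2, -0.2, 9.1, 0],
    [0.5, -0.2, -0.2, 9.1, 0],
    [1, -0.2, -0.2, 9.1, 0],
    [1, -0.2, -0.2, 9.1, 0],
    [1, -0.2, -0.2, 9.1, 0],
    [1, -0.2, -0.2, 9.1, 0]
  ]
}}

```text
clock: 3.7
eef_pos: [596.4, -140.3, 29.4]
tool_rot: [3.142, 0.0, 2.999]
force: [0.0, 0.3, 0.1]
width: 12.3
gripper_force: 0.0
```

Run:
```python
from h import *
go(595.3,-140,30,-8.2)
im,d=ctrl.get_image('side'); save('miss.png',cv2.resize(im[190:310,310:450],None,fx=5,fy=5,interpolation=cv2.INTER_CUBIC))
for r in ctrl.trace('side','plate_a'): print(r['confidence'],np.round(r['bbox']), np.round(np.percentile(cloud('side',d)[r['pixels']],[2,50,98],axis=0)).tolist())
```

```text
t 3.7 pos [ 596.4 -140.3   29.4] yaw 171.8 rp [3.142 0.   ] F [0.02 0.32 0.13] w 12.3
cm [ 0.11  0.02 -0.06] spin 0.0
0.94 [361. 253. 389. 272.] [[563.0, -161.0, 2.0], [583.0, -149.0, 16.0], [618.0, -121.0, 20.0]]
0.93 [410. 297. 449. 324.] [[536.0, -333.0, 2.0], [564.0, -309.0, 17.0], [596.0, -282.0, 19.0]]
```

View pics/miss.png

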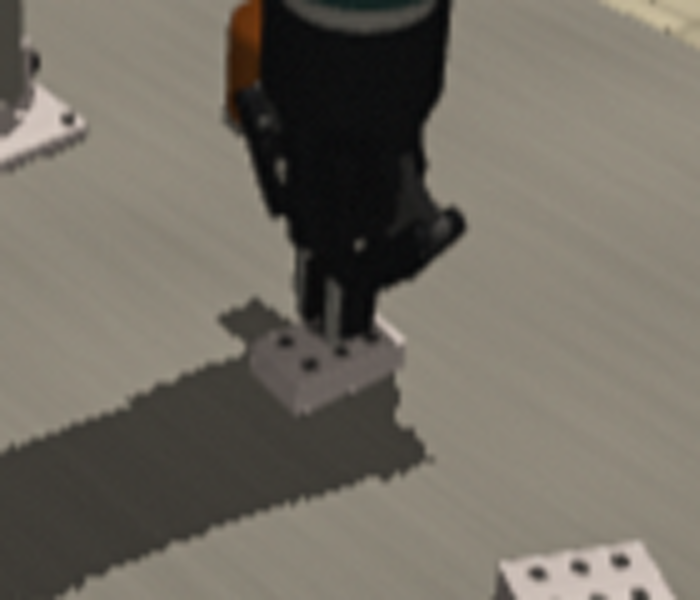

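Run:
```python
from h import *
im,d=ctrl.get_image('side'); P=cloud('side',d)
for c in (373,377,381,384):
    print(c,[(r,*P[r,c].round().astype(int).tolist(),int(im[r,c].max())) for r in range(240,264,2)])
print(ctrl.read_state()['width'],ctrl.read_state()['force'],ctrl.read_state()['gripper_force'],ctrl.read_state()['eef_pos'])
```

```text
373 [(240, 588, -137, 68, 16), (242, 589, -136, 62, 43), (244, 585, -140, 61, 30), (246, 583, -142, 57, 37), (248, 585, -141, 50, 43), (250, 586, -141, 44, 48), (252, 587, -140, 37, 54), (254, 586, -142, 33, 61), (256, 594, -135, 18, 63), (258, 589, -139, 18, 95), (260, 585, -144, 18, 98), (262, 580, -148, 17, 69)]
377 [(240, 581, -155, 83, 14), (242, 583, -153, 75, 12), (244, 584, -152, 68, 14), (246, 587, -150, 60, 19), (248, 588, -149, 54, 15), (250, 588, -150, 49, 14), (252, 587, -152, 45, 14), (254, 586, -153, 41, 11), (256, 594, -146, 26, 43), (258, 597, -144, 17, 88), (260, 592, -149, 17, 46), (262, 587, -154, 18, 99)]
381 [(240, 589, -158, 81, 11), (242, 582, -165, 83, 12), (244, 581, -166, 79, 14), (246, 580, -168, 75, 15), (248, 596, -154, 52, 12), (250, 597, -154, 46, 11), (252, 599, -152, 38, 9), (254, 601, -152, 31, 39), (256, 607, -146, 18, 96), (258, 602, -151, 18, 99), (260, 598, -156, 18, 99), (262, 596, -158, 15, 106)]
384 [(240, 579, -175, 96, 13), (242, 579, -176, 91, 14), (244, 579, -176, 86, 12), (246, 657, -110, -2, 56), (248, 652, -115, -2, 140), (250, 645, -122, 0, 139), (252, 624, -140, 17, 191), (254, 617, -146, 19, 157), (256, 615, -149, 16, 67), (258, 609, -154, 17, 59), (260, 603, -160, 19, 104), (262, 604, -159, 11, 105)]
0.06291536779914382 [0.96520892 0.48554909 0.12765821] 0.0 [ 596.22083918 -140.28584405   29.097719  ]
```

{"method": "play_rows", "body": {
  "targets": [
    [1, 0, 0, 0.2, 0],
    [1, 0, 0, 0.3, 0],
    [1, 0, 0, 0.4, 0],
    [1, 0, 0, 0.5, 0],
    [1, 0, 0, 0.5, 0]
  ]
}}

```text
clock: 4.35
eef_pos: [596.1, -140.2, 23.8]
tool_rot: [3.142, -0.0, 2.999]
force: [0.6, -0.0, 0.2]
width: 0.2
gripper_force: 0.0
```

Run:
```python
from h import *
D=np.load('side0.npz'); P=cloud('side',D['d']); im=D['im']
m=(abs(P[...,0]-230)<60)&(abs(P[...,1]-607)<70)&(P[...,2]>200)&(im.max(2)<70); print('start gripper z low (side):',np.percentile(P[m][:,2],[0,1,3,10]).round(), P[m].min(0),P[m].max(0))
s=ctrl.read_state(); print(s['eef_pos'],s['force'],s['width'],s['qpos'].round(4).tolist())
```

```text
start gripper z low (side): [225. 248. 258. 296.] [192.98223353 537.00966151 225.23612924] [267.45495272 672.65882561 514.83165757]
[ 596.05561337 -140.22259737   23.81985484] [ 0.60685931 -0.04282224  0.22317986] 0.15682189360270646 [0.1332, 0.8588, 0.0852, 1.768, -0.1299, 0.5206, 1.7296]
```

{"method": "play_rows", "body": {
  "targets": [
    [1, 0, 0, 0.1, 0],
    [1, 0, 0, 0.2, 0],
    [1, 0, 0, 0.3, 0],
    [1, 0, 0, 0.3, 0]
  ]
}}

```text
clock: 4.75
eef_pos: [596.2, -140.3, 21.0]
tool_rot: [3.142, -0.0, 2.999]
force: [-0.8, 0.5, 0.8]
width: -0.0
gripper_force: 0.0
```

Run:
```python
from h import *
im,d=ctrl.get_image('side'); P=cloud('side',d)
save('tip.png',cv2.resize(im[220:280,350:410],None,fx=9,fy=9,interpolation=cv2.INTER_CUBIC))
for c in (373,377,381):
    print(c,[(r,*P[r,c].round().astype(int).tolist(),int(im[r,c].max())) for r in range(248,264,1)])
```

```text
373 [(248, 585, -141, 51, 48), (249, 585, -141, 47, 48), (250, 587, -140, 43, 49), (251, 583, -144, 45, 56), (252, 585, -142, 39, 60), (253, 585, -142, 37, 60), (254, 586, -141, 32, 61), (255, 584, -143, 32, 63), (256, 585, -143, 29, 63), (257, 586, -142, 25, 62), (258, 584, -144, 24, 65), (259, 586, -142, 18, 74), (260, 586, -143, 17, 89), (261, 582, -146, 18, 88), (262, 579, -149, 19, 69), (263, 575, -153, 21, 69)]
377 [(248, 587, -150, 55, 12), (249, 587, -151, 52, 16), (250, 587, -151, 50, 14), (251, 588, -150, 46, 12), (252, 589, -150, 43, 12), (253, 589, -150, 40, 13), (254, 588, -151, 38, 13), (255, 588, -151, 35, 14), (256, 586, -153, 35, 12), (257, 587, -153, 31, 12), (258, 588, -152, 27, 17), (259, 593, -148, 18, 37), (260, 591, -150, 19, 51), (261, 590, -151, 17, 78), (262, 587, -154, 18, 99), (263, 585, -156, 17, 106)]
381 [(248, 580, -168, 70, 15), (249, 580, -168, 67, 13), (250, 581, -168, 64, 12), (251, 597, -154, 44, 12), (252, 598, -153, 40, 10), (253, 597, -154, 38, 13), (254, 599, -153, 33, 13), (255, 599, -154, 31, 14), (256, 599, -154, 28, 15), (257, 605, -148, 18, 41), (258, 603, -151, 18, 81), (259, 599, -154, 19, 100), (260, 599, -154, 17, 100), (261, 597, -156, 16, 101), (262, 594, -159, 17, 105), (263, 597, -157, 11, 106)]
```

View pics/tip.png

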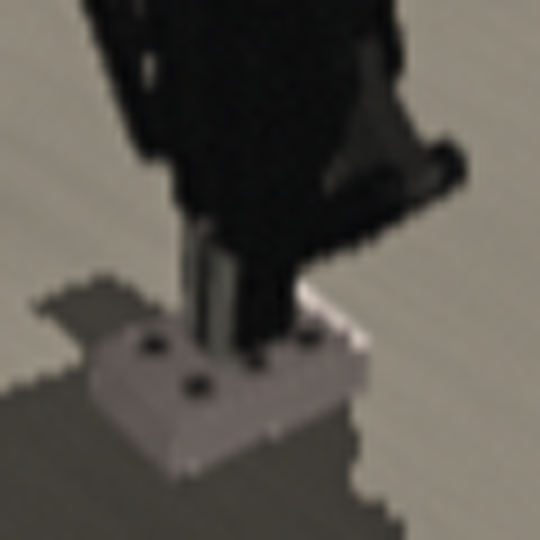

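{"method": "play_rows", "body": {
  "targets": [
    [1, 0, 0, 0.1, 0],
    [1, 0, 0, 0.2, 0],
    [1, 0, 0, 0.2, 0]
  ]
}}

```text
clock: 5.1
eef_pos: [596.3, -140.3, 20.9]
tool_rot: [3.141, 0.0, 2.999]
force: [-3.1, 1.8, 14.6]
width: -0.2
gripper_force: 7.1
```

{"method": "play_rows", "body": {
  "targets": [
    [1, 0, 0, 0.1, 0],
    [1, 0, 0, 0.2, 0],
    [1, 0, 0, 0.2, 0]
  ]
}}

```text
clock: 5.4
eef_pos: [596.3, -140.3, 20.8]
tool_rot: [3.141, 0.001, 2.998]
force: [-7.8, 2.2, 28.8]
width: 0.0
gripper_force: 14.4
```

{"method": "play_rows", "body": {
  "targets": [
    [1, 0, 0, -1, 0],
    [0, 0, 0, -3, 0],
    [0, 0, 0, -3, 0],
    [0, 0, 0, -3, 0],
    [0, 0, 0, -3, 0],
    [0, 0, 0, -3, 0],
    [0, 0, 0, -1, 0],
    [0, 0, 0, 0.5, 0],
    [0, 0, 0, 1.0, 0],
    [0, 0, 0, 1.0, 0]
  ]
}}

```text
clock: 6.4
eef_pos: [595.2, -140.0, 5.7]
tool_rot: [3.141, -0.003, 2.999]
force: [-0.3, -0.2, 0.1]
width: 85.0
gripper_force: 0.0
```

{"method": "play_rows", "body": {
  "targets": [
    [0, 0, 0, 0.1, 0],
    [0, 0, 0, 0.1, 0],
    [1, 0, 0, 0.1, 0],
    [1, 0, 0, 0.1, 0],
    [1, 0, 0, 0.1, 0],
    [1, 0, 0, 0.1, 0],
    [1, 0, 0, 0.1, 0],
    [1, 0, 0, 0.1, 0]
  ]
}}

```text
clock: 7.2
eef_pos: [596.7, -140.4, 6.6]
tool_rot: [-3.142, 0.001, 2.999]
force: [-0.2, 0.0, 5.5]
width: 35.0
gripper_force: 61.4
```

{"method": "play_rows", "body": {
  "targets": [
    [1, 0, 0, -3, 0],
    [1, 0, 0, -8, 0],
    [1, 0, 0, -13, 0],
    [1, 0, 0, -15, 0],
    [1, 0, 0, -15, 0],
    [1, 0, 0, -15, 0]
  ]
}}

```text
clock: 7.8
eef_pos: [595.6, -140.0, 155.5]
tool_rot: [3.141, -0.001, 2.999]
force: [0.2, -0.5, -2.4]
width: 34.6
gripper_force: 60.7
```

```bash
python3 -c "
from h import *
go(575,118,150,-3.3)"
```

```text
t 7.8 pos [ 595.6 -140.   155.5] yaw 171.8 rp [ 3.141e+00 -1.000e-03] F [ 0.22 -0.53 -2.38] w 34.6
cm [ 5.71 25.24  0.55] spin -4.9
```

{"method": "play_rows", "body": {
  "targets": [
    [1, 5.7, 25.2, 0, -4.9],
    [1, 5.7, 25.2, 0, -4.9],
    [1, 5.7, 25.2, 0, -4.9],
    [1, 5.7, 25.2, 0, -4.9],
    [1, 5.7, 25.2, 0, -4.9],
    [1, 5.7, 25.2, 0, -4.9],
    [1, 5.7, 25.2, 0, -4.9],
    [1, 5.7, 25.2, 0, -4.9],
    [1, 5.7, 25.2, 0, -4.9]
  ]
}}

```text
clock: 8.7
eef_pos: [575.5, 114.4, 155.3]
tool_rot: [-3.14, -0.001, 3.081]
force: [-0.3, 0.2, -0.6]
width: 34.7
gripper_force: 60.7
```

Run:
```python
from h import *
go(575,118,125,-3.3)
im,d=ctrl.get_image('side'); np.savez('side1.npz',im=im,d=d)
D=np.load('side0.npz')
crop=im[130:240,250:360]; c0=D['im'][130:240,250:360]
save('over.png',np.hstack([cv2.resize(x,(400,400),interpolation=cv2.INTER_CUBIC) for x in(crop,c0)]))
```

```text
t 8.7 pos [575.5 114.4 155.3] yaw 176.5 rp [-3.14e+00 -1.00e-03] F [-0.28  0.18 -0.55] w 34.7
cm [0.07 0.35 3.03] spin -0.2
```

View pics/over.png

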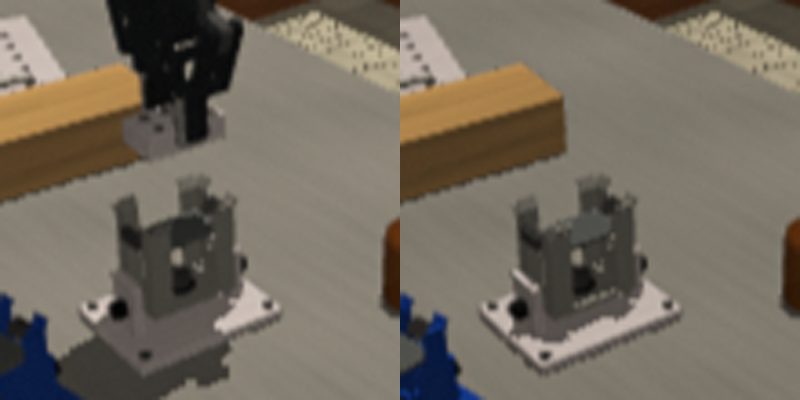

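```bash
cat >> h.py <<'E'
from scipy.optimize import minimize
def corners(x,y,z,yaw,L,W,H):
    c,s=np.cos(yaw),np.sin(yaw); a=np.array([[i*L/2,j*W/2,k*H] for i in(-1,1) for j in(-1,1) for k in(0,1)])
    return np.c_[x+c*a[:,0]-s*a[:,1],y+s*a[:,0]+c*a[:,1],z+a[:,2]]
def proj(n,P):
    f,cx,cy,E=cal(n); W=np.linalg.inv(E); Q=P@W[:3,:3].T+W[:3,3]; return np.c_[f*Q[:,0]/Q[:,2]+cx,f*Q[:,1]/Q[:,2]+cy]
def env(n,P,cols):  # lower envelope of hull per column
    h=cv2.convexHull(proj(n,P).astype(np.float32))[:,0]; out=np.full(len(cols),np.nan)
    for a,b in zip(h,np.roll(h,-1,0)):
        if a[0]!=b[0]:
            t=(cols-a[0])/(b[0]-a[0]); v=a[1]+t*(b[1]-a[1]); ok=(t>=0)&(t<=1); out[ok]=np.fmax(out[ok],v[ok])
    return out
def fit(n,mask,x0,yaw,z,dims,fixyaw=True):
    cols=np.nonzero(mask.any(0))[0]; low=np.array([np.nonzero(mask[:,c])[0].max()+.5 for c in cols])
    ext=np.array([cols.min()-.5,cols.max()+.5])
    def cost(p):
        P=corners(p[0],p[1],z,yaw if fixyaw else p[2],*dims); e=env(n,P,cols.astype(float)); q=proj(n,P)[:,0]
        r=np.nan_to_num(np.abs(e-low),nan=3); r=np.minimum(r,4)
        return r.sum()+3*abs(q.min()-ext[0])+3*abs(q.max()-ext[1])
    r=minimize(cost,list(x0)+([] if fixyaw else [yaw]),method='Nelder-Mead',options=dict(xatol=.02,fatol=.02,initial_simplex=None)); return r.x,r.fun/len(cols)
E
python3 - <<'E'
from h import *
ctrl.get_image('side')
tr=lambda nm:ctrl.trace('side',nm)
m=[r for r in tr('magazine') if r['bbox'][0]>262 and r['bbox'][0]<300]
if m:
    print('mag',m[0]['bbox']); 
    for f in(True,False): print(fit('side',m[0]['pixels'],(575,117),np.radians(-3.3),0,(120,90,10),f))
s=ctrl.read_state(); p=s['eef_pos']; print(p,s['tool_rot'])
for r in tr('plate_a'):
    print(r['confidence'],r['bbox'])
    if r['bbox'][3]<200: print(fit('side',r['pixels'],p[:2],s['tool_rot'][2],p[2]-6.6,(60,36,18)),fit('side',r['pixels'],p[:2],s['tool_rot'][2],p[2]-6.6,(60,36,18),False))
# top camera foot from initial picture
D=np.load('top0.npz'); im=D['im'].astype(int)
P=cloud('top',D['d']); g=im.min(2); 
roi=np.zeros((400,640),bool); roi[185:240,275:322]=1
mk=((g>150)&roi).astype(np.uint8); h=cv2.convexHull(np.argwhere(mk)[:,::-1].astype(np.int32))
r=cv2.minAreaRect(h); print('top px rect',r)
def c2(q):
    e=0
    a=cv2.boxPoints(r); b=proj('top',corners(q[0],q[1],0,q[2],120,90,10)[1::2])
    return sum(np.min(np.hypot(*(a-k).T))**2 for k in b)
z=minimize(c2,[575,118,-.06],method='Nelder-Mead'); print('top mag',z.x,z.fun)
E
```

```text
mag [272.1, 173.6, 325.4, 229.4]
(array([576.20532798, 121.52283522]), np.float64(0.40126945604459263))
(array([ 5.75983144e+02,  1.21598538e+02, -9.39618383e-02]), np.float64(0.3403479565454998))
[575.87956829 115.39813027 155.93289646] [-3.14093051e+00 -2.22918630e-04  3.08141335e+00]
0.84 [411.0, 294.6, 447.2, 322.3]
0.48 [287.3, 157.1, 310.2, 171.0]
(array([577.06364489, 116.16375119]), np.float64(0.46541404959231014)) (array([576.77211338, 116.23251252,   3.02941062]), np.float64(0.45066655731034333))
top px rect ((298.20819091796875, 211.66928100585938), (29.816822052001953, 39.11118698120117), 3.5763344764709473)
top mag [ 5.75636625e+02  1.19527475e+02 -7.14088785e-02] 0.2896333192086615
```

{"method": "play_rows", "body": {
  "targets": [
    [1, 0.1, 0.46, 0, 0],
    [1, 0.1, 0.46, 1, 0],
    [1, 0.1, 0.46, 3, 0],
    [1, 0.1, 0.46, 4.2, 0],
    [1, 0.1, 0.46, 4.6, 0],
    [1, 0.1, 0.46, 4.8, 0],
    [1, 0.1, 0.46, 4.8, 0],
    [1, 0.1, 0.46, 4.8, 0]
  ]
}}

```text
clock: 9.7
eef_pos: [575.5, 122.0, 108.6]
tool_rot: [3.141, 0.001, 3.084]
force: [-0.3, 0.1, -1.1]
width: 34.4
gripper_force: 60.7
```

{"method": "play_rows", "body": {
  "targets": [
    [1, 0, 0, 0.1, 0],
    [1, 0, 0, 0.25, 0],
    [1, 0, 0, 0.4, 0],
    [1, 0, 0, 0.5, 0],
    [1, 0, 0, 0.5, 0]
  ]
}}

```text
clock: 10.2
eef_pos: [574.9, 121.9, 102.9]
tool_rot: [-3.142, -0.0, 3.084]
force: [-0.2, 0.0, -0.4]
width: 34.5
gripper_force: 60.7
```

{"method": "play_rows", "body": {
  "targets": [
    [1, 0, -0.15, 0.1, 0],
    [1, 0, -0.15, 0.2, 0],
    [1, 0, -0.15, 0.3, 0],
    [1, 0, -0.15, 0.4, 0],
    [1, 0, -0.15, 0.4, 0]
  ]
}}

```text
clock: 10.7
eef_pos: [574.8, 120.4, 98.9]
tool_rot: [-3.142, -0.0, 3.084]
force: [0.3, -1.1, -1.9]
width: 34.2
gripper_force: 60.7
```

{"method": "play_rows", "body": {
  "targets": [
    [1, 0, 0, 0.1, 0],
    [1, 0, 0, 0.2, 0],
    [1, 0, 0, 0.3, 0],
    [1, 0, 0, 0.3, 0]
  ]
}}

```text
clock: 11.1
eef_pos: [574.8, 120.2, 95.9]
tool_rot: [-3.141, -0.0, 3.084]
force: [0.3, -0.8, -1.7]
width: 34.4
gripper_force: 60.7
```

{"method": "play_rows", "body": {
  "targets": [
    [1, 0, 0, 0.1, 0],
    [1, 0, 0, 0.2, 0],
    [1, 0, 0, 0.2, 0]
  ]
}}

```text
clock: 11.4
eef_pos: [574.8, 120.1, 93.9]
tool_rot: [-3.141, -0.0, 3.084]
force: [0.1, -1.7, -2.0]
width: 34.8
gripper_force: 60.7
```

{"method": "play_rows", "body": {
  "targets": [
    [1, 0, 0, 0.1, 0],
    [1, 0, 0, 0.2, 0],
    [1, 0, 0, 0.2, 0]
  ]
}}

```text
clock: 11.7
eef_pos: [574.9, 120.2, 91.9]
tool_rot: [-3.141, -0.0, 3.084]
force: [0.3, -2.9, -1.9]
width: 34.7
gripper_force: 60.8
```

{"method": "play_rows", "body": {
  "targets": [
    [1, 0, 0, 0.1, 0],
    [1, 0, 0, 0.15, 0],
    [1, 0, 0, 0.15, 0]
  ]
}}

```text
clock: 12.0
eef_pos: [575.1, 120.1, 90.6]
tool_rot: [-3.141, 0.0, 3.084]
force: [1.0, -2.5, -0.8]
width: 34.4
gripper_force: 60.9
```

{"method": "play_rows", "body": {
  "targets": [
    [1, 0, -0.05, 0.05, 0],
    [1, 0, -0.05, 0.1, 0],
    [1, 0, -0.05, 0.1, 0]
  ]
}}

```text
clock: 12.3
eef_pos: [575.4, 120.1, 89.8]
tool_rot: [3.141, 0.001, 3.084]
force: [0.9, -2.2, 0.7]
width: 34.6
gripper_force: 61.0
```

{"method": "play_rows", "body": {
  "targets": [
    [1, 0, 0, 0.05, 0],
    [1, 0, 0, 0.1, 0],
    [1, 0, 0, 0.1, 0]
  ]
}}

```text
clock: 12.6
eef_pos: [575.5, 120.1, 88.9]
tool_rot: [3.141, 0.001, 3.084]
force: [1.4, -1.8, 2.7]
width: 34.4
gripper_force: 61.2
```

{"method": "play_rows", "body": {
  "targets": [
    [0.4, 0, 0, 0, 0],
    [0.4, 0, 0, 0, 0],
    [0.4, 0, 0, 0, 0],
    [0.4, 0, 0, -1, 0],
    [0.4, 0, 0, -3, 0],
    [1, 0, 0, -3, 0],
    [1, 0, 0, -3, 0],
    [1, 0, 0, -3, 0],
    [1, 0, 0, -3, 0],
    [1, 0, 0, -3, 0]
  ]
}}

```text
clock: 13.6
eef_pos: [574.5, 119.9, 118.0]
tool_rot: [-3.141, -0.001, 3.084]
force: [0.5, 0.4, -1.2]
width: 0.2
gripper_force: 0.0
```

Run:
```python
from h import *
go(575,120,104,-3.5)
im,d=ctrl.get_image('side')
save('seat.png',cv2.resize(im[130:240,250:360],(500,500),interpolation=cv2.INTER_CUBIC))
```

```text
t 13.6 pos [574.5 119.9 118. ] yaw 176.7 rp [-3.141e+00 -1.000e-03] F [ 0.46  0.37 -1.22] w 0.2
cm [-0.05  0.01  1.4 ] spin 0.2
```

View pics/seat.png

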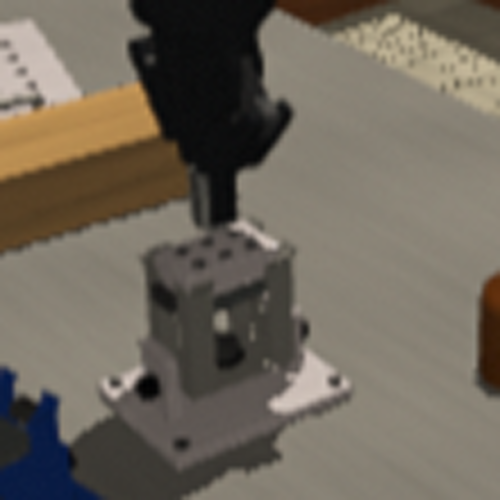

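{"method": "play_rows", "body": {
  "targets": [
    [1, 0, 0, 0.5, 0],
    [1, 0, 0, 0.9, 0],
    [1, 0, 0, 1.1, 0],
    [1, 0, 0, 1.2, 0],
    [1, 0, 0, 1.3, 0],
    [1, 0, 0, 1.4, 0],
    [1, 0, 0, 1.5, 0],
    [1, 0, 0, 1.6, 0],
    [1, 0, 0, 1.6, 0]
  ]
}}

```text
clock: 14.55
eef_pos: [575.2, 120.0, 102.9]
tool_rot: [3.141, 0.001, 3.084]
force: [-0.8, -0.7, 3.2]
width: 0.4
gripper_force: 1.3
```

{"method": "play_rows", "body": {
  "targets": [
    [1, 0, 0, 0.1, 0],
    [1, 0, 0, 0.2, 0],
    [1, 0, 0, 0.3, 0],
    [1, 0, 0, 0.4, 0],
    [1, 0, 0, 0.5, 0],
    [1, 0, 0, 0.6, 0]
  ]
}}

```text
clock: 15.15
eef_pos: [574.8, 119.9, 96.3]
tool_rot: [-3.142, -0.0, 3.084]
force: [0.5, -1.0, 0.8]
width: -0.1
gripper_force: 0.8
```

{"method": "play_rows", "body": {
  "targets": [
    [1, 0, 0, 0.1, 0],
    [1, 0, 0, 0.2, 0],
    [1, 0, 0, 0.3, 0],
    [1, 0, 0, 0.4, 0],
    [1, 0, 0, 0.5, 0],
    [1, 0, 0, 0.6, 0],
    [1, 0, 0, 0.7, 0],
    [1, 0, 0, 0.8, 0]
  ]
}}

```text
clock: 15.95
eef_pos: [575.0, 119.9, 88.6]
tool_rot: [3.141, 0.0, 3.084]
force: [1.6, -0.3, 4.0]
width: 0.1
gripper_force: 2.4
```

{"method": "play_rows", "body": {
  "targets": [
    [1, 0, 0, 0.1, 0],
    [1, 0, 0, 0.2, 0],
    [1, 0, 0, 0.3, 0],
    [1, 0, 0, 0.4, 0],
    [1, 0, 0, 0.5, 0],
    [1, 0, 0, 0.6, 0],
    [1, 0, 0, 0.7, 0],
    [1, 0, 0, 0.8, 0]
  ]
}}

```text
clock: 16.75
eef_pos: [575.0, 119.9, 80.6]
tool_rot: [3.142, 0.0, 3.084]
force: [1.2, -0.2, 6.3]
width: 0.3
gripper_force: 2.7
```

{"method": "play_rows", "body": {
  "targets": [
    [1, 0, 0, 0.1, 0],
    [1, 0, 0, 0.2, 0],
    [1, 0, 0, 0.3, 0],
    [1, 0, 0, 0.4, 0],
    [1, 0, 0, 0.4, 0]
  ]
}}

```text
clock: 17.25
eef_pos: [574.9, 119.9, 76.3]
tool_rot: [-3.142, 0.0, 3.084]
force: [1.6, 0.5, 2.4]
width: 0.1
gripper_force: 1.1
```

{"method": "play_rows", "body": {
  "targets": [
    [1, 0, 0, -0.4, 0],
    [1, 0, 0, -0.8, 0],
    [1, 0, 0, -0.9, 0],
    [1, 0, 0, -0.9, 0]
  ]
}}

```text
clock: 17.65
eef_pos: [574.7, 120.0, 85.8]
tool_rot: [3.142, -0.0, 3.084]
force: [-0.1, -0.4, 0.3]
width: -0.3
gripper_force: 0.0
```

{"method": "play_rows", "body": {
  "targets": [
    [1, 0, 0, -3, 0],
    [1, 0, 0, -7, 0],
    [1, 0, 0, -8, 0],
    [0, 0, 0, -8, 0]
  ]
}}

```text
clock: 18.05
eef_pos: [576.0, 120.2, 167.3]
tool_rot: [3.14, 0.003, 3.084]
force: [-0.5, 0.5, -0.1]
width: 13.4
gripper_force: 0.0
```

Run:
```python
from h import *
im,d=ctrl.get_image('side')
save('click.png',cv2.resize(im[150:240,260:350],(500,500),interpolation=cv2.INTER_CUBIC))
r=[r for r in ctrl.trace('side','plate_a')]
for q in r: print(q['confidence'],q['bbox'])
q=[q for q in r if q['bbox'][0]>380][0]; print(fit('side',q['pixels'],(568,-305),np.radians(-28.8),0,(60,36,18)))
go(568.5,-305.5,150,-28.8)
```

```text
0.82 [411.6, 297.1, 446.2, 320.6]
0.53 [290.5, 185.2, 307.6, 202.5]
0.34 [463.5, 255.3, 516.1, 320.8]
(array([ 570.20965802, -305.25610387]), np.float64(0.44922605107878116))
t 18.15 pos [574.  119.9 164.7] yaw 176.7 rp [-3.141e+00 -2.000e-03] F [-0.68 -0.2   0.47] w 28.4
cm [ -1.88 -42.5    1.47] spin 25.5
```

View pics/click.png

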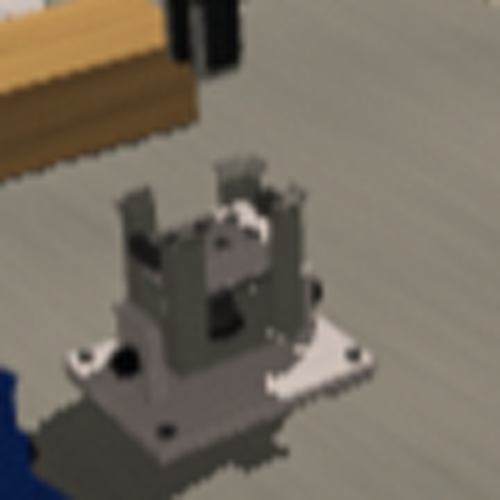

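{"method": "play_rows", "body": {
  "targets": [
    [0, -1.8, -42.5, 0, 25.5],
    [0, -1.8, -42.5, 0, 25.5],
    [0, -1.8, -42.5, 0, 25.5],
    [0, -1.8, -42.5, 0, 25.5],
    [0, -1.8, -42.5, 0, 25.5],
    [0, -1.8, -42.5, 0, 25.5],
    [0, -1.8, -42.5, 0, 25.5],
    [0, -1.8, -42.5, 0, 25.5],
    [0, -1.8, -42.5, 0, 25.5],
    [0, -1.8, -42.5, 0, 25.5]
  ]
}}

```text
clock: 19.15
eef_pos: [565.4, -311.5, 163.4]
tool_rot: [-3.137, -0.002, 2.631]
force: [0.2, 1.1, -0.6]
width: 85.4
gripper_force: 0.0
```

{"method": "play_rows", "body": {
  "targets": [
    [0, 0, 0, 0, 0],
    [0, 0, 0, 0, 0],
    [0, 0, 0, 0, 0]
  ]
}}

```text
clock: 19.45
eef_pos: [568.8, -303.1, 164.9]
tool_rot: [3.141, -0.002, 2.642]
force: [-0.1, 0.4, 0.6]
width: 85.3
gripper_force: 0.0
```

```bash
python3 -c "
from h import *
go(569,-305.6,6.5,-28.8)"
```

```text
t 19.45 pos [ 568.8 -303.1  164.9] yaw 151.4 rp [ 3.141e+00 -2.000e-03] F [-0.06  0.42  0.64] w 85.3
cm [-0.14 -0.21 15.84] spin 0.2
```

{"method": "play_rows", "body": {
  "targets": [
    [0, -0.1, -0.2, 4, 0],
    [0, -0.1, -0.2, 8, 0],
    [0, -0.1, -0.2, 12, 0],
    [0, -0.1, -0.2, 14.5, 0],
    [0, -0.1, -0.2, 15.75, 0],
    [0, -0.1, -0.2, 15.75, 0],
    [0, -0.1, -0.2, 15.75, 0]
  ]
}}

```text
clock: 20.15
eef_pos: [569.3, -307.7, 9.2]
tool_rot: [-3.142, 0.002, 2.64]
force: [0.2, -0.5, 0.8]
width: 85.4
gripper_force: 0.0
```

{"method": "play_rows", "body": {
  "targets": [
    [0.5, 0, 0, 0, 0],
    [1, 0, 0, 0, 0],
    [1, 0, 0, 0, 0],
    [1, 0, 0, 0, 0],
    [1, 0, 0, 0, 0],
    [1, 0, 0, 0, 0],
    [1, 0, 0, 0, 0]
  ]
}}

```text
clock: 20.85
eef_pos: [569.1, -308.1, 9.3]
tool_rot: [3.141, 0.002, 2.639]
force: [-0.6, 0.8, 5.4]
width: 34.5
gripper_force: 61.2
```

{"method": "play_rows", "body": {
  "targets": [
    [1, 0, 0, -3, 0],
    [1, 0, 0, -8, 0],
    [1, 0, 0, -13, 0],
    [1, 0, 0, -15, 0],
    [1, 0, 0, -15, 0],
    [1, 0, 0, -15, 0]
  ]
}}

```text
clock: 21.45
eef_pos: [568.0, -307.3, 157.9]
tool_rot: [3.141, -0.001, 2.639]
force: [-0.1, 0.2, -1.0]
width: 34.0
gripper_force: 60.4
```

```bash
python3 -c "
from h import *
go(575,120,155,-3.3)"
```

```text
t 21.45 pos [ 568.  -307.3  157.9] yaw 151.2 rp [ 3.141e+00 -1.000e-03] F [-0.06  0.16 -0.97] w 34.0
cm [19.96 37.79  0.29] spin -25.5
```

{"method": "play_rows", "body": {
  "targets": [
    [1, 20, 37.8, 0, -25.5],
    [1, 20, 37.8, 0, -25.5],
    [1, 20, 37.8, 0, -25.5],
    [1, 20, 37.8, 0, -25.5],
    [1, 20, 37.8, 0, -25.5],
    [1, 20, 37.8, 0, -25.5],
    [1, 20, 37.8, 0, -25.5],
    [1, 20, 37.8, 0, -25.5],
    [1, 20, 37.8, 0, -25.5],
    [1, 20, 37.8, 0, -25.5]
  ]
}}

```text
clock: 22.45
eef_pos: [572.9, 127.0, 155.6]
tool_rot: [3.139, -0.005, 3.093]
force: [0.3, 0.7, -0.5]
width: 34.4
gripper_force: 60.4
```

{"method": "play_rows", "body": {
  "targets": [
    [1, 0, 0, 0, 0],
    [1, 0, 0, 0, 0],
    [1, 0, 0, 0, 0],
    [1, 0, 0, 0, 0]
  ]
}}

```text
clock: 22.85
eef_pos: [575.1, 118.4, 157.9]
tool_rot: [-3.141, -0.0, 3.082]
force: [-0.4, 0.8, -0.3]
width: 34.5
gripper_force: 60.4
```

Run:
```python
from h import *
go(574.9,120,118,-3.3)
ctrl.get_image('side')
s=ctrl.read_state(); p=s['eef_pos']; print(p)
for r in ctrl.trace('side','plate_a'):
    print(r['confidence'],r['bbox'])
    if r['bbox'][3]<178: print(fit('side',r['pixels'],p[:2],s['tool_rot'][2],p[2]-9.3,(60,36,18)))
```

```text
t 22.85 pos [575.1 118.4 157.9] yaw 176.6 rp [-3.141 -0.   ] F [-0.4   0.84 -0.29] w 34.5
cm [0.03 0.16 3.99] spin -0.1
[575.18312725 118.72599531 158.01156715]
0.63 [282.1, 156.6, 310.1, 173.4]
(array([576.84361467, 121.84969597]), np.float64(0.538393152786061))
0.57 [292.9, 185.2, 306.8, 200.4]
0.57 [270.6, 176.9, 328.7, 235.4]
```

{"method": "play_rows", "body": {
  "targets": [
    [1, 0, 0.13, 1, 0],
    [1, 0, 0.13, 3, 0],
    [1, 0, 0.13, 4.2, 0],
    [1, 0, 0.13, 4.5, 0],
    [1, 0, 0.13, 4.5, 0],
    [1, 0, 0.13, 4.5, 0]
  ]
}}

```text
clock: 23.55
eef_pos: [575.6, 121.3, 113.5]
tool_rot: [3.141, 0.001, 3.084]
force: [-0.1, -0.0, -1.4]
width: 34.0
gripper_force: 60.4
```

{"method": "play_rows", "body": {
  "targets": [
    [1, 0, 0, 0.1, 0],
    [1, 0, 0, 0.25, 0],
    [1, 0, 0, 0.4, 0],
    [1, 0, 0, 0.5, 0],
    [1, 0, 0, 0.5, 0]
  ]
}}

```text
clock: 24.05
eef_pos: [575.1, 121.3, 108.0]
tool_rot: [-3.142, -0.0, 3.084]
force: [-0.1, -0.7, -0.8]
width: 34.6
gripper_force: 60.4
```

{"method": "play_rows", "body": {
  "targets": [
    [1, 0, 0, 0.1, 0],
    [1, 0, 0, 0.2, 0],
    [1, 0, 0, 0.3, 0],
    [1, 0, 0, 0.3, 0]
  ]
}}

```text
clock: 24.45
eef_pos: [575.1, 121.2, 104.9]
tool_rot: [-3.141, -0.0, 3.084]
force: [0.6, -0.1, -1.1]
width: 34.6
gripper_force: 60.4
```

{"method": "play_rows", "body": {
  "targets": [
    [1, 0, -0.15, 0.1, 0],
    [1, 0, -0.15, 0.2, 0],
    [1, 0, -0.15, 0.3, 0],
    [1, 0, -0.15, 0.4, 0],
    [1, 0, -0.15, 0.4, 0]
  ]
}}

```text
clock: 24.95
eef_pos: [575.0, 119.7, 100.9]
tool_rot: [-3.141, -0.0, 3.084]
force: [0.4, 0.2, -1.0]
width: 33.9
gripper_force: 60.4
```

{"method": "play_rows", "body": {
  "targets": [
    [1, 0, 0, 0.1, 0],
    [1, 0, 0, 0.2, 0],
    [1, 0, 0, 0.3, 0],
    [1, 0, 0, 0.4, 0],
    [1, 0, 0, 0.4, 0]
  ]
}}

```text
clock: 25.45
eef_pos: [575.0, 119.7, 96.9]
tool_rot: [-3.142, -0.0, 3.084]
force: [0.3, -0.3, -1.8]
width: 34.5
gripper_force: 60.4
```

{"method": "play_rows", "body": {
  "targets": [
    [1, 0, 0, 0.1, 0],
    [1, 0, 0, 0.2, 0],
    [1, 0, 0, 0.3, 0],
    [1, 0, 0, 0.3, 0]
  ]
}}

```text
clock: 25.85
eef_pos: [575.2, 119.8, 94.0]
tool_rot: [3.142, 0.0, 3.084]
force: [0.1, -0.5, -1.5]
width: 34.3
gripper_force: 60.4
```

{"method": "play_rows", "body": {
  "targets": [
    [1, 0, 0, 0.05, 0],
    [1, 0, 0, 0.1, 0],
    [1, 0, 0, 0.1, 0]
  ]
}}

```text
clock: 26.15
eef_pos: [575.5, 119.8, 93.2]
tool_rot: [3.141, 0.001, 3.084]
force: [0.8, -0.6, -1.1]
width: 34.2
gripper_force: 60.5
```

{"method": "play_rows", "body": {
  "targets": [
    [1, 0, 0, 0.05, 0],
    [1, 0, 0, 0.1, 0],
    [1, 0, 0, 0.1, 0]
  ]
}}

```text
clock: 26.45
eef_pos: [575.8, 119.8, 92.4]
tool_rot: [3.141, 0.001, 3.084]
force: [1.3, 0.6, 1.9]
width: 34.2
gripper_force: 60.6
```

Resting on the lips; release, rise, shut the fingers, and look.

{"method": "play_rows", "body": {
  "targets": [
    [0.4, 0, 0, 0, 0],
    [0.4, 0, 0, 0, 0],
    [0.4, 0, 0, 0, 0],
    [0.4, 0, 0, -1, 0],
    [0.4, 0, 0, -3, 0],
    [1, 0, 0, -3, 0],
    [1, 0, 0, -3, 0],
    [1, 0, 0, -3, 0],
    [1, 0, 0, -3, 0],
    [1, 0, 0, -3, 0]
  ]
}}

```text
clock: 27.45
eef_pos: [574.7, 119.7, 121.5]
tool_rot: [-3.141, -0.001, 3.084]
force: [-0.6, 0.4, -0.9]
width: 0.3
gripper_force: 0.0
```

Run:
```python
from h import *
go(575,120,106,-3.5)
im,d=ctrl.get_image('side'); P=cloud('side',d)
m=(np.hypot(P[...,0]-575,P[...,1]-120)<60)&(P[...,2]>96)&(P[...,2]<108)&(im.min(2)>60); print(m.sum())
q=P[m]; 
if len(q)>20:
    A=np.c_[q[:,0]-575,q[:,1]-120,np.ones(len(q))]; print('plane',np.linalg.lstsq(A,q[:,2],rcond=None)[0])
save('seat2.png',cv2.resize(im[150:240,260:350],(500,500),interpolation=cv2.INTER_CUBIC))
```

```text
t 27.45 pos [574.7 119.7 121.5] yaw 176.7 rp [-3.141e+00 -1.000e-03] F [-0.59  0.37 -0.91] w 0.3
cm [-0.03  0.03  1.55] spin 0.2
214
plane [-1.26493532e-02  2.30853730e-02  9.96265426e+01]
```

View pics/seat2.png

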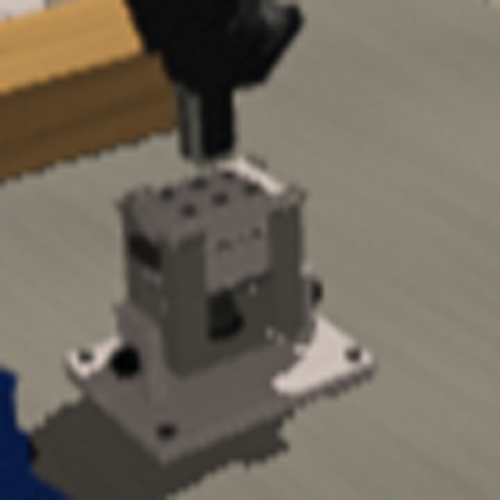

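{"method": "play_rows", "body": {
  "targets": [
    [1, 0, 0, 0.5, 0],
    [1, 0, 0, 1.0, 0],
    [1, 0, 0, 1.4, 0],
    [1, 0, 0, 1.5, 0],
    [1, 0, 0, 1.6, 0],
    [1, 0, 0, 1.7, 0],
    [1, 0, 0, 1.8, 0],
    [1, 0, 0, 1.9, 0],
    [1, 0, 0, 1.9, 0]
  ]
}}

```text
clock: 28.4
eef_pos: [575.3, 119.8, 103.4]
tool_rot: [3.141, 0.001, 3.084]
force: [-0.2, -0.4, 2.3]
width: 0.1
gripper_force: 1.0
```

{"method": "play_rows", "body": {
  "targets": [
    [1, 0, 0, 0.1, 0],
    [1, 0, 0, 0.2, 0],
    [1, 0, 0, 0.3, 0],
    [1, 0, 0, 0.4, 0],
    [1, 0, 0, 0.5, 0],
    [1, 0, 0, 0.6, 0]
  ]
}}

```text
clock: 29.0
eef_pos: [575.8, 119.9, 97.5]
tool_rot: [3.141, 0.002, 3.084]
force: [1.2, -0.0, 5.0]
width: -0.0
gripper_force: 2.4
```

{"method": "play_rows", "body": {
  "targets": [
    [1, 0, 0, 0.1, 0],
    [1, 0, 0, 0.2, 0],
    [1, 0, 0, 0.3, 0],
    [1, 0, 0, 0.4, 0],
    [1, 0, 0, 0.5, 0],
    [1, 0, 0, 0.6, 0],
    [1, 0, 0, 0.7, 0]
  ]
}}

```text
clock: 29.7
eef_pos: [575.8, 119.8, 90.3]
tool_rot: [3.141, 0.001, 3.084]
force: [1.8, -0.6, 5.2]
width: 0.2
gripper_force: 2.7
```

{"method": "play_rows", "body": {
  "targets": [
    [1, 0, 0, 0.1, 0],
    [1, 0, 0, 0.2, 0],
    [1, 0, 0, 0.3, 0],
    [1, 0, 0, 0.4, 0],
    [1, 0, 0, 0.5, 0],
    [1, 0, 0, 0.6, 0]
  ]
}}

```text
clock: 30.3
eef_pos: [575.8, 119.8, 84.3]
tool_rot: [3.141, 0.001, 3.084]
force: [1.6, -0.2, 5.5]
width: 0.1
gripper_force: 3.0
```

{"method": "play_rows", "body": {
  "targets": [
    [1, 0, 0, 0.05, 0],
    [1, 0, 0, 0.1, 0],
    [1, 0, 0, 0.15, 0],
    [1, 0, 0, 0.2, 0],
    [1, 0, 0, 0.2, 0]
  ]
}}

```text
clock: 30.8
eef_pos: [575.8, 119.8, 82.3]
tool_rot: [3.141, 0.001, 3.084]
force: [0.5, -0.1, 5.2]
width: 0.1
gripper_force: 2.4
```

{"method": "play_rows", "body": {
  "targets": [
    [1, 0, 0, 0.05, 0],
    [1, 0, 0, 0.1, 0],
    [1, 0, 0, 0.1, 0]
  ]
}}

```text
clock: 31.1
eef_pos: [575.5, 119.8, 81.1]
tool_rot: [3.141, 0.001, 3.084]
force: [1.9, -0.0, 5.4]
width: 0.1
gripper_force: 2.4
```

{"method": "play_rows", "body": {
  "targets": [
    [1, 0, 0, 0.05, 0],
    [1, 0, 0, 0.05, 0]
  ]
}}

```text
clock: 31.3
eef_pos: [575.5, 119.8, 80.7]
tool_rot: [3.141, 0.001, 3.084]
force: [1.3, 0.5, 4.2]
width: -0.1
gripper_force: 2.3
```

{"method": "play_rows", "body": {
  "targets": [
    [1, 0, 0, 0.05, 0],
    [1, 0, 0, 0.05, 0]
  ]
}}

```text
clock: 31.5
eef_pos: [575.2, 119.8, 79.9]
tool_rot: [3.142, 0.0, 3.084]
force: [1.2, 0.9, 2.9]
width: 0.0
gripper_force: 1.4
```

{"method": "play_rows", "body": {
  "targets": [
    [1, 0, 0, 0.05, 0],
    [1, 0, 0, 0.05, 0]
  ]
}}

```text
clock: 31.7
eef_pos: [575.2, 119.8, 79.4]
tool_rot: [3.142, 0.0, 3.084]
force: [1.3, 0.4, 2.3]
width: 0.1
gripper_force: 1.4
```

{"method": "play_rows", "body": {
  "targets": [
    [1, 0, 0, 0.05, 0],
    [1, 0, 0, 0.05, 0]
  ]
}}

```text
clock: 31.9
eef_pos: [575.1, 119.8, 79.0]
tool_rot: [3.142, 0.0, 3.084]
force: [1.7, 0.1, 3.5]
width: -0.0
gripper_force: 1.4
```

{"method": "play_rows", "body": {
  "targets": [
    [1, 0, 0, 0.05, 0],
    [1, 0, 0, 0.05, 0]
  ]
}}

```text
clock: 32.1
eef_pos: [575.2, 119.8, 78.6]
tool_rot: [3.141, 0.0, 3.084]
force: [1.0, 0.4, 2.9]
width: 0.1
gripper_force: 1.8
```

{"method": "play_rows", "body": {
  "targets": [
    [1, 0, 0, 0.05, 0],
    [1, 0, 0, 0.05, 0]
  ]
}}

```text
clock: 32.3
eef_pos: [575.2, 119.8, 78.3]
tool_rot: [3.141, 0.0, 3.084]
force: [1.5, 0.2, 4.3]
width: 0.2
gripper_force: 2.9
```

{"method": "play_rows", "body": {
  "targets": [
    [1, 0, 0, 0.05, 0],
    [1, 0, 0, 0.05, 0]
  ]
}}

```text
clock: 32.5
eef_pos: [575.2, 119.8, 78.1]
tool_rot: [3.141, 0.0, 3.084]
force: [0.7, 0.3, 8.0]
width: 0.1
gripper_force: 3.8
```

{"method": "play_rows", "body": {
  "targets": [
    [1, 0, 0, 0.05, 0],
    [1, 0, 0, 0.05, 0]
  ]
}}

```text
clock: 32.7
eef_pos: [575.3, 119.8, 77.8]
tool_rot: [3.141, 0.0, 3.084]
force: [0.2, 0.8, 9.6]
width: -0.0
gripper_force: 4.8
```

{"method": "play_rows", "body": {
  "targets": [
    [1, 0, 0, -0.1, 0],
    [1, 0, 0, -0.2, 0],
    [1, 0, 0, -0.4, 0],
    [1, 0, 0, -0.5, 0],
    [1, 0, 0, -0.5, 0]
  ]
}}

```text
clock: 33.2
eef_pos: [574.0, 119.6, 81.6]
tool_rot: [-3.141, -0.002, 3.084]
force: [-0.2, 0.2, -0.4]
width: -0.2
gripper_force: 0.0
```

{"method": "play_rows", "body": {
  "targets": [
    [1, 0, 0, -3, 0],
    [1, 0, 0, -7, 0],
    [1, 0, 0, -10, 0],
    [1, 0, 0, -10, 0],
    [1, 0, 0, -10, 0],
    [1, 0, 0, -10, 0]
  ]
}}

```text
clock: 33.8
eef_pos: [573.8, 119.6, 180.7]
tool_rot: [-3.141, -0.003, 3.084]
force: [0.0, 0.1, -0.1]
width: 0.1
gripper_force: 0.0
```

Run:
```python
from h import *
go(575,120,180,-3.5)
im,d=ctrl.get_image('side'); P=cloud('side',d)
g=np.hypot(P[...,0]-575,P[...,1]-120)<14
for lo,hi in((60,70),(70,75),(75,80),(80,90),(90,110)): print(lo,hi,(g&(P[...,2]>lo)&(P[...,2]<=hi)).sum())
D=np.load('side0.npz'); q=proj('side',np.array([[575,120,77.5],[570,120,77.5],[580,120,77.5],[575,112,77.5]])).round().astype(int)
print([P[v,u].round(1).tolist() for u,v in q],[cloud('side',D['d'])[v,u].round(1).tolist() for u,v in q])
for n in('magazine','amber_bottle','white_jar','wooden_box'):
    r=ctrl.trace('side',n); print(n,[np.round(x['bbox']).tolist() for x in r[:2]])
```

```text
t 33.8 pos [573.8 119.6 180.7] yaw 176.7 rp [-3.141e+00 -3.000e-03] F [ 0.02  0.05 -0.08] w 0.1
cm [-0.12  0.05  0.07] spin 0.2
60 70 0
70 75 1
75 80 36
80 90 0
90 110 0
[[573.5, 119.9, 79.0], [553.7, 95.9, 95.2], [580.8, 121.5, 75.4], [574.0, 112.2, 76.5]] [[577.7, 125.9, 74.6], [553.0, 95.0, 95.8], [582.1, 123.3, 74.0], [576.5, 115.8, 73.7]]
magazine [[273.0, 178.0, 330.0, 231.0], [218.0, 211.0, 281.0, 270.0]]
amber_bottle [[356.0, 181.0, 378.0, 213.0]]
white_jar [[464.0, 258.0, 515.0, 320.0]]
wooden_box [[229.0, 147.0, 296.0, 190.0]]
```

Force fell to zero at the lip height and the top plate sits at about 77 mm, under the lips. The bottle, jar and box look undisturbed.

```bash
python3 -c "
from h import *
print(ctrl.finish_job())"
```

```text
the job is handed in; nothing more can be done
None
```

I loaded both plates into the grey magazine, each clicked under the lips, and handed the job in at about 34 s; the highest press force I read was about 10 N, sampled between moves rather than continuously.

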